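Hold a bayonet lid half-turned on the fuse canister

ROBOT

A 6-joint arm with a two-finger parallel gripper is mounted at the origin on the work surface. World frame = base frame: x ahead of the robot, y to its left, z up, the work surface at z = 0. Lengths are in m, angles in degrees, forces in N, time in s.
With the tool pointing down it reaches from about 0.4 to 0.825 m from the base axis. Payload 7 kg.
Tool frame: the origin (TCP) lies at the very end of the fingers, on their centre line; the grasp point (between the pads) lies 19 mm behind it (ctrl.hold_point_z is the distance from the TCP to the grasp point, in m); z points along the fingers, y is the line along which they close (so a half turn about z gives the same grasp; the last joint's range is limited). The gripper opens to 88 mm and grips with 3 to 60 N. Pads are 19 mm wide; open, the fingers measure 130 mm over their backs; the gripper's body (78 mm by 193 mm) begins 47 mm behind the grasp point.
Start: joints at [87.267, 20.546, 0.682, 0, -70.136, -16.507], TCP at [0.222, 0.637, 0.227] pointing down, gripper open.
Joint ranges: [-176.03, 176.03], [-82.01, 121.73], [-58.28, 71.71], [-173.87, 95.51], [-174.79, -0.11], [-173.66, 173.66]. Speed limits (degrees/s): [136.94, 136.94, 172.46, 180, 180, 180].

INTERFACE

Orientations are given as [roll, pitch, yaw] about the fixed x, y, z axes, in that order (R = Rz(yaw) Ry(pitch) Rx(roll)).
In Python, from plant import sensors, viewer, workorder, ctrl gives the robot as it stands.
- The arm moves only by the shell command python3 -m pendant 'ROWS'. ROWS is JSON, a list of rows, each a list of 3 entries, a list of its own where there are three numbers: the opening, from -1 (shut) to 1 (fully open), so that 0 is half open, then the shift along the tool's x, y, z in m, then the turn, a rotation vector about the tool's x, y, z in degrees. A call has 1 to 10 rows; each row is the pose to reach, as a shift and turn from the pose commanded when the call began, along the tool's axes at that moment; what a row does not reach only later rows make up. A row lasts 1/12 s, in which the tool goes at most 41.7 mm and 7.16 degrees, less where a joint would pass 70% of its speed; a pose out of reach is approached as far as the arm can. A call with a gripper value outside its range is refused whole. The fingers move at their own pace and stop on an object; the grip force is fixed at half the most. Time passes only in rows, so rows that repeat a pose let the fingers close. It gives the time, the measured TCP pose, the force, the opening and the grip force at its end, in the units of the state.
- sensors.get_obs(): the state, without advancing time (a new reading comes with each control period).
- viewer.snapshot(name): name is "side" or "top"; returns the picture (480x640x3 uint8, red, green, blue); there is no depth.
- viewer.camera_params(name): a dict with "fx", "fy", "cx", "cy" (pixels), "extrinsics" (4x4, takes a point from world to camera coordinates). Camera axes: x right, y up, looking along -z (the intrinsics and any distortion apply to the point x, -y, -z); pixel columns grow to the right and rows downward; lengths in m; the calibration is good to about 2 mm. A picture is of the moment at which its call begins. camera_params takes no time and is no camera call.
- workorder.close_job(): hands the job in; it is judged then, once.
The state is a dict: "clock": time; "joint_pos": joint angles; "qvel": joint speeds; "tau": joint torques, N m; "tool_pos": TCP position; "orientation": TCP orientation; "force": force on the tool from outside, world axes, zero at the start; "moment": the same for the moment, N m; "opening": finger opening in m; "gripper_force": force on a finger pad.
Only numpy, scipy, OpenCV 4.12 (cv2) and the standard library are available. Lean on these libraries where they do the work, as an engineer would, in place of code of your own. Each camera call takes 0.05 s, during which the arm holds its last target. There are 200 camera calls.

TASK

Fit the loose bayonet lid to the fuse canister fixed on the bench: lugs down through the notches, pressed fully down against the spring, then turned clockwise (from above) halfway to its lock, 45 degrees, without pushing the click pin. Finish while still gripping the lid, holding it fully down at that half-turned mark for a colleague to gauge the seal. Leave the other parts where they are.

Things in the scene. Friction and masses are not known exactly. Their poses are not given: they have to be found in the camera images.
- lid: Loose bayonet lid, 0.15 kg, 50 mm tall, upright on the bench: round aluminium plug 48 mm across, 13 mm deep, chamfered foot; above it a disc 74 mm across, 5 mm thick; then a black grip bar 50 mm long along lid x, 14 mm thick along y, 18 to 50 mm above the origin. Origin: centre of the plug's underside, z up. Same after half a turn about z.
- lug (a point): End of the lid's +x lug. Two steel lugs stick out of the foot of the plug along lid +x and -x (in line with the bar, hidden under the disc), to 29.5 mm from the axis, 10 mm wide, 5 mm high (0 to 5 mm above the lid's underside).
- canister: Aluminium canister, 76 mm across, 75 mm tall, fixed to the bench by a 100 mm square steel foot 4 mm thick. Origin: centre of the underside, z up. Mouth 52 mm wide in a flange 6 mm thick, with two notches 16.5 mm wide along canister +x and -x, reaching 32 mm from the axis; an outside rib in line with each. The lid enters with its x axis along canister x, either way round.
- mouth (a point): Centre of the mouth at rim height, 75 mm above the bench. Play: 2 mm round the plug, 3 mm each side of a lug. Fully down, the lid's disc rests on the rim, its underside 62 mm above the bench, lugs 2 mm below the flange. It then turns clockwise from above only (stops block the other way): 45 deg is the half-turned mark, from 57 deg a lug meets the click pin, 90 deg is locked.
- spring_pad (a joint): Travel (m, 0 to 0.012, grows downward) of the white spring plate in the canister's mouth, 46 mm across. At 0 its top is 5 mm below the rim, so a lid only laid in stands 8 mm too high. It pushes up with 2.8 N at first touch, 6 N when the lid is fully down (0.008).
- click_pin (a joint): Travel (m, 0 to 0.005) of the small sprung click pin in the canister wall; 0 is untouched, it grows as a lug pushes it outward. Its steel housing stands out of the canister's side, 72 deg clockwise from canister +x, to 50 mm from the axis, 56 to 72 mm above the bench.
- ferrite_core: Bystander: squat dark ferrite ring, 48 mm across, 18 mm high, loose. Origin at the centre of its underside.
- switch_housing: Bystander: translucent blue switch housing, 50 x 36 x 32 mm, loose. Origin at the centre of its underside.
- bracket: Bystander: zinc-plated steel angle bracket, foot 60 x 40 mm, upright leg 43 mm high, loose. Origin at the centre of its foot's underside.
- strip_carrier: Bystander: white plastic jumper strip carrier, 90 x 24 x 15 mm, loose. Origin at the centre of its underside.
Not all that is in view belongs to the job. Leave any orange or turquoise look-alike of the lid alone.

How it is judged (in metres and radians):
On the way:
1. the lid is fully down in the canister's mouth, its lugs still under the notches (within 15 degrees) (z of lid in the frame of canister between 0.058 and 0.0645 m and horizontal distance between lid and canister below 0.004 m and angle between lid's own z axis and vertical below 0.08 rad and angle between the x axis of lid and the x axis of canister, either way round below 0.26 rad), for 0.05 s.
At the end, for the whole second after the job is handed in: Lid centred within 4 mm, level within 4.5 deg, down within 2.5 mm of its seat, turned clockwise 35.5 to 54.5 deg from the notches, at rest, gripped with over 2 N; click pin pushed under 1 mm, spring plate pressed over 5 mm, other parts within 15 mm of where they were (z of lid in the frame of canister between 0.058 and 0.0645 m and horizontal distance between lid and canister below 0.004 m and angle between lid's own z axis and vertical below 0.08 rad and angle between the x axis of lid and the x axis of canister, either way round between 0.62 and 0.95 rad and ((x of lug in the frame of canister above 0.01 m and y of lug in the frame of canister below -0.01 m) or (x of lug in the frame of canister below -0.01 m and y of lug in the frame of canister above 0.01 m)) and value of joint click_pin below 0.001 m and value of joint spring_pad above 0.005 m and contact force between the fingers and lid above 2 N and linear speed of lid below 0.02 m/s and angular speed of lid below 0.15 rad/s and distance of each of ferrite_core, switch_housing, bracket, strip_carrier from where it was at the start of the episode below 0.015 m); the arm keeps its last pose, push and grip.
It fails at once if the click pin is pushed in by 1 mm or more: the lid was turned too far (value of joint click_pin above 0.001 m).
It fails at once if the ferrite core is moved more than 15 mm (distance of ferrite_core from where it was at the start of the episode above 0.015 m).
It fails at once if the switch housing is moved more than 15 mm (distance of switch_housing from where it was at the start of the episode above 0.015 m).
It fails at once if the bracket is moved more than 15 mm (distance of bracket from where it was at the start of the episode above 0.015 m).
It fails at once if the strip carrier is moved more than 15 mm (distance of strip_carrier from where it was at the start of the episode above 0.015 m).
It also fails if it takes over 42 s, if anything falls off the work surface, if the arm or the gripper's body presses on something with over 40 N, if the wrist force passes 120 N, or if a joint passes its speed limit or range.

## Working session

There is one attempt and no reset: what is moved stays moved. The work goes in short steps, Python scripts to look and compute and a shell command to move; the robot and the scene stay as the last step left them, time stands still between calls to the robot, and variables do not carry over. Pictures are saved under pics/ and viewed, at most 10 in all, crops included, and the job is handed in when it is done.

```bash
mkdir -p pics; python3 - <<'E'
from plant import sensors, viewer, ctrl
import cv2,numpy as np
for n in("top","side"):
    im=viewer.snapshot(n); cv2.imwrite(f"pics/{n}0.png",im[:,:,::-1])
    p=viewer.camera_params(n); print(n,{k:np.round(v,3).tolist() if hasattr(v,'__len__') and not isinstance(v,str) else v for k,v in p.items()})
print(sensors.get_obs()); print(ctrl.hold_point_z)
E
```

```text
top {'fx': 504.6444999211882, 'fy': 504.6444999211882, 'cx': 315.477625910845, 'cy': 227.6889060175329, 'extrinsics': [[0.023, -1.0, 0.015, -0.025], [0.995, 0.025, 0.094, -0.585], [-0.094, 0.013, 0.995, -1.055], [0.0, 0.0, 0.0, 1.0]]}
side {'fx': 441.7720975013715, 'fy': 441.7720975013715, 'cx': 312.32927459492646, 'cy': 240.74559399811758, 'extrinsics': [[0.879, -0.477, -0.004, -0.493], [0.253, 0.46, 0.851, -0.201], [-0.404, -0.749, 0.525, -0.749], [0.0, 0.0, 0.0, 1.0]]}
{'clock': 0.1, 'joint_pos': array([ 8.72679051e+01,  2.05872916e+01,  6.38867411e-01, -1.86690010e-02,
       -7.01358236e+01, -1.65064186e+01]), 'qvel': array([-0.03308632,  0.01346829, -0.01395804,  0.12991031, -0.05631738,
       -0.06041562]), 'tau': array([-1.34495429e-03, -5.84163022e+01,  2.93752491e+01,  7.01544061e+00,
        1.01457830e-02, -5.13200575e-05]), 'tool_pos': array([0.22229423, 0.63687794, 0.22571271]), 'orientation': array([ 1.79914237e+02, -7.11135349e-03, -1.92448647e+01]), 'force': array([0.86933625, 0.01584921, 0.13476878]), 'moment': array([-0.00649397,  0.01414848, -0.03882225]), 'gripper_force': 0.0, 'opening': 0.08728106108004666}
0.0188
```

View pics/top0.png

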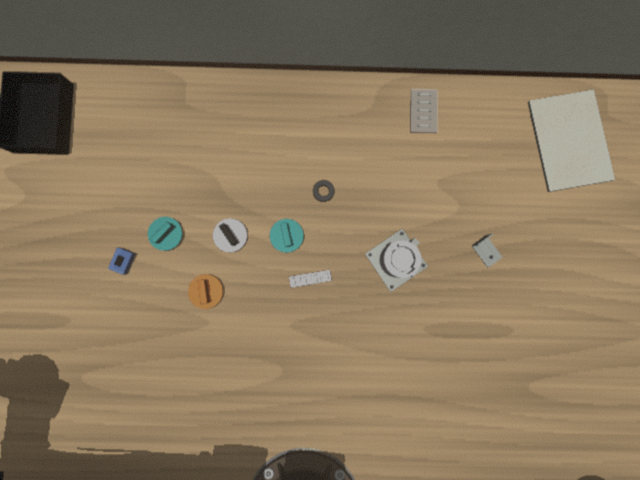

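View pics/side0.png

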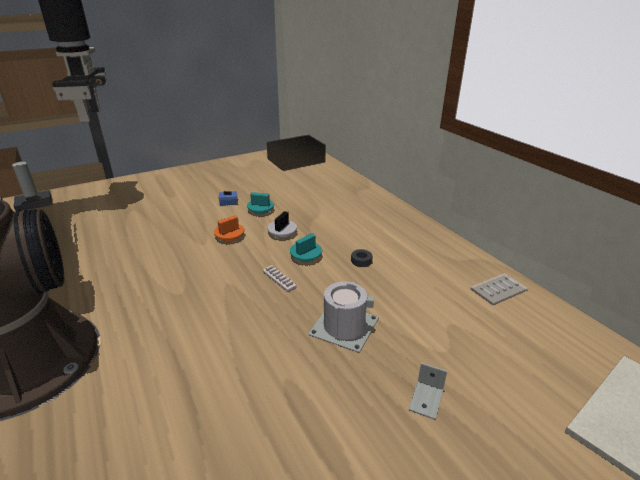

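Candidates in the top view are turquoise (165,234), turquoise (287,236), orange (206,291) and silver with a black bar (230,235). By the description it is the silver/black one, and the canister is at (400,259). Next is a close crop of both.

```bash
python3 - <<'E'
import cv2,numpy as np
a=cv2.imread("pics/top0.png")
l=cv2.resize(a[205:265,200:260],(400,400),interpolation=cv2.INTER_CUBIC)
c=cv2.resize(a[220:300,360:440],(400,400),interpolation=cv2.INTER_CUBIC)
cv2.imwrite("pics/crop0.png",np.hstack([l,c]))
E
```

```text
(no output)
```

View pics/crop0.png

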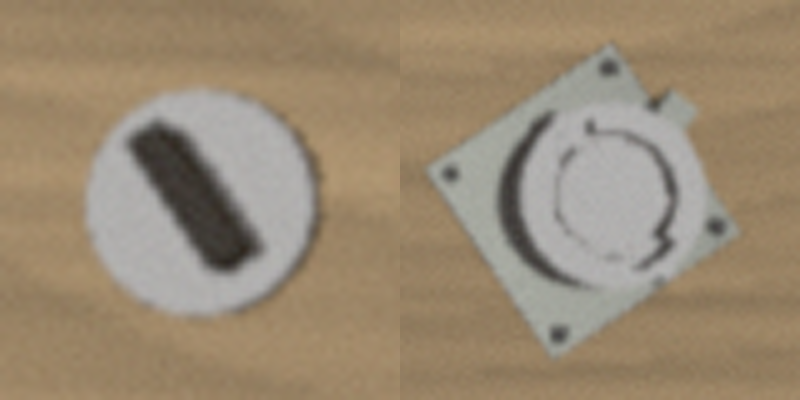

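The crop confirms the silver lid with the black bar. On the canister, the foot's edges and the notches (up-left and down-right) line up with the rule "housing is 72° clockwise from +x". Now I'll measure both.

```bash
cat > h.py <<'E'
import cv2,numpy as np
from plant import sensors,viewer
def cam(n):
    p=viewer.camera_params(n); E=np.array(p["extrinsics"]); return p,E[:3,:3],E[:3,3]
def plane(n,uv,z):
    p,R,t=cam(n); uv=np.atleast_2d(np.array(uv,float))
    d=np.c_[(uv[:,0]-p["cx"])/p["fx"],-(uv[:,1]-p["cy"])/p["fy"],-np.ones(len(uv))]@R
    o=-R.T@t; return o+d*((z-o[2])/d[:,2])[:,None]
def proj(n,X):
    p,R,t=cam(n); c=np.atleast_2d(X)@R.T+t
    return np.c_[p["cx"]-p["fx"]*c[:,0]/c[:,2],p["cy"]+p["fy"]*c[:,1]/c[:,2]]
def big(mask,near):
    cs,_=cv2.findContours(mask.astype(np.uint8),cv2.RETR_EXTERNAL,cv2.CHAIN_APPROX_NONE)
    cs=[c for c in cs if len(c)>15]
    return min(cs,key=lambda c:np.hypot(*(c[:,0].mean(0)-near))-0.5*np.sqrt(cv2.contourArea(c)))
def axis(w):  # direction of an elongated world point set
    return np.degrees(np.arctan2(*(lambda v:(v[1],v[0]))(np.linalg.svd(w[:,:2]-w[:,:2].mean(0))[2][0])))
E
python3 - <<'E'
from h import *
print(cam("top")[0].keys())
for n,ln,cn in(("top",(230,235),(398,260)),("side",(282,230),(345,325))):
    a=cv2.imread(f"pics/{n}0.png"); hsv=cv2.cvtColor(a,cv2.COLOR_BGR2HSV)
    grey=(hsv[...,1]<55)&(hsv[...,2]>85)
    c=big(grey,ln); h=cv2.convexHull(c); e=cv2.fitEllipse(c); m=cv2.minEnclosingCircle(h)
    w=plane(n,h[:,0],.016); print(n,"lid area",cv2.contourArea(c),"disc",plane(n,e[0],.016)[0],e, cv2.minEnclosingCircle((w[:,:2]*1000).astype(np.float32)))
    box=np.zeros(grey.shape,bool);box[ln[1]-22:ln[1]+14,ln[0]-18:ln[0]+18]=1
    d=big((hsv[...,2]<75)&box,(ln[0],ln[1]-(5 if n=="side" else 0)))
    mm=np.zeros(grey.shape,np.uint8);cv2.drawContours(mm,[d],-1,1,-1);ys,xs=np.nonzero(mm)
    w=plane(n,np.c_[xs,ys],.05 if n=="top" else .034);print(" bar centre",w.mean(0),"yaw",axis(w),len(xs))
    f=big(grey,cn);h=cv2.convexHull(f)
    print(" foot",cv2.contourArea(f))
    if n=="top":
        q=cv2.approxPolyN(h,4,ensure_convex=True)[0].astype(float) if hasattr(cv2,'approxPolyN') else cv2.boxPoints(cv2.minAreaRect(h))
        W=plane(n,q,.004);print(q.tolist(),W[:,:2].round(4).tolist(),"centre",W.mean(0)[:2])
        for i in range(4):
            v=W[(i+1)%4]-W[i];print("  edge",np.hypot(*v[:2]),np.degrees(np.arctan2(v[1],v[0]))%90)
E
```

```text
dict_keys(['fx', 'fy', 'cx', 'cy', 'extrinsics'])
top lid area 902.5 disc [0.56637484 0.17340999 0.016     ] ((229.7108612060547, 234.89230346679688), (33.618385314941406, 34.27542495727539), 67.69916534423828) ((566.6889038085938, 173.41055297851562), 37.78633499145508)
 bar centre [0.56512238 0.17032884 0.05      ] yaw -143.30778843618245 151
 foot 2114.5
[[427.0, 266.0], [390.0, 292.0], [364.0, 253.0], [412.0, 221.0]] [[0.5096, -0.2573], [0.4514, -0.1768], [0.5348, -0.119], [0.6077, -0.2239]] centre [ 0.52589223 -0.19425405]
  edge 0.09935572027875227 35.8786260534054
  edge 0.10138979150773038 34.71922936679244
  edge 0.1277739833536384 34.83659677558022
  edge 0.10361999185707503 18.790087263759972
side lid area 225.0 disc [0.56609454 0.16686966 0.016     ] ((282.1055603027344, 227.82106018066406), (15.363809585571289, 27.704790115356445), 90.1815185546875) ((565.8705444335938, 167.42022705078125), 41.556861877441406)
 bar centre [0.56571546 0.16850507 0.034     ] yaw -124.71001820163052 201
 foot 2514.5
```

```bash
cat >> h.py <<'E'
from scipy.spatial.transform import Rotation as Ro
def rel(pos,yaw):
    o=sensors.get_obs(); R=Ro.from_euler("xyz",o["orientation"],degrees=True)
    T=Ro.from_euler("xyz",[180,0,yaw],degrees=True)
    print("shift mm",(R.inv().apply(np.array(pos)-o["tool_pos"])*1000).round(1),"turn",np.degrees((R.inv()*T).as_rotvec()).round(2))
    return o
E
python3 - <<'E'
from h import *
rel([.566,.172,.15],36)
print(plane("top",[402.4,259],.075))
E
```

```text
shift mm [477.7 325.5  76.3] turn [ 8.000e-02  3.000e-02 -5.524e+01]
[[ 0.52103902 -0.19000005  0.075     ]]
```

```bash
python3 -m pendant '[[1,[239,163,20],[0,0,-28]],[1,[239,163,20],[0,0,-28]],[1,[239,163,20],[0,0,-28]],[1,[239,163,20],[0,0,-28]],[1,[477.7e-3,0.3255,0.0763],[0,0,-55.2]]]' --help 2>&1 | tail -5
```

```text
invalid input: not JSON, or not a number
```

That call had shifts in mm where metres are needed, and it was refused, so nothing moved. Retyping it properly.

```bash
python3 -m pendant '[[1,[0.032,0.022,0.005],[0,0,-5]],[1,[0.064,0.044,0.01],[0,0,-10]],[1,[0.096,0.065,0.015],[0,0,-15]],[1,[0.128,0.087,0.02],[0,0,-20]],[1,[0.160,0.109,0.025],[0,0,-25]],[1,[0.192,0.131,0.03],[0,0,-30]],[1,[0.224,0.153,0.035],[0,0,-35]],[1,[0.256,0.174,0.04],[0,0,-40]],[1,[0.288,0.196,0.045],[0,0,-45]],[1,[0.32,0.218,0.05],[0,0,-50]]]'; python3 -c "
from h import *
rel([.566,.172,.10],36)"
```

```text
clock: 0.93
tool_pos: [0.4533, 0.3242, 0.1762]
orientation: [180.0, 0.0, 31.0]
force: [1.2, 0.8, -0.3]
opening: 0.0875
gripper_force: 0.0
shift mm [ 18.1 188.5  76.2] turn [ 0.    0.01 -4.98]
```

```bash
python3 -m pendant '[[1,[0.004,0.036,0.015],[0,0,-1]],[1,[0.007,0.072,0.03],[0,0,-2]],[1,[0.011,0.108,0.045],[0,0,-3]],[1,[0.014,0.144,0.06],[0,0,-4]],[1,[0.018,0.180,0.07],[0,0,-5]],[1,[0.018,0.1885,0.076],[0,0,-5]],[1,[0.018,0.1885,0.076],[0,0,-5]]]'; python3 - <<'E'
from h import *
o=sensors.get_obs()
a=viewer.snapshot("side")[:,:,::-1]; b=viewer.snapshot("top")[:,:,::-1]
cv2.imwrite("pics/c1.png",np.hstack([cv2.resize(a[165:265,232:332],(400,400),interpolation=2),cv2.resize(b[185:285,180:280],(400,400),interpolation=2)]))
print(o["tool_pos"],o["orientation"],proj("side",o["tool_pos"]))
E
```

```text
clock: 1.52
tool_pos: [0.5645, 0.1702, 0.0983]
orientation: [-180.0, 0.2, 35.5]
force: [-0.1, 0.2, -0.3]
opening: 0.0878
gripper_force: 0.0
[0.5645357  0.17020831 0.09827413] [-179.9840617     0.2235964    35.53108068] [[279.5477792 197.4586981]]
```

View pics/c1.png

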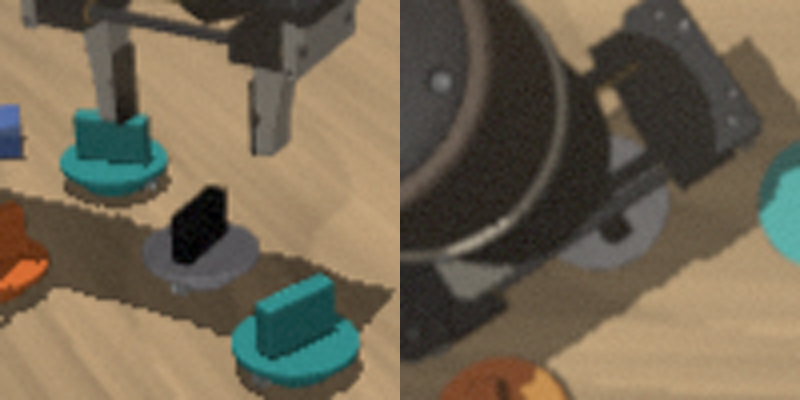

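Both fingers straddle the black bar; in the crop their tips are at (118,122) and (268,152), and the bar is at (200,225). Going down.

```bash
python3 -m pendant '[[0.3,[0,0,0.02],[0,0,0]],[0.3,[0,0,0.04],[0,0,0]],[0.3,[0,0,0.055],[0,0,0]],[0.3,[0,0,0.067],[0,0,0]],[0.3,[0,0,0.076],[0,0,0]],[0.3,[0,0,0.076],[0,0,0]],[0.3,[0,0,0.076],[0,0,0]]]'
python3 -m pendant '[[-0.3,[0,0,0],[0,0,0]],[-1,[0,0,0],[0,0,0]],[-1,[0,0,0],[0,0,0]],[-1,[0,0,0],[0,0,0]],[-1,[0,0,0],[0,0,0]],[-1,[0,0,0],[0,0,0]],[-1,[0,0,0],[0,0,0]],[-1,[0,0,0],[0,0,0]],[-1,[0,0,0],[0,0,0]],[-1,[0,0,0],[0,0,0]]]'
```

```text
clock: 2.2
tool_pos: [0.5644, 0.1741, 0.0249]
orientation: [180.0, -0.0, 35.8]
force: [-0.6, 0.2, 0.5]
opening: 0.0574
gripper_force: 0.0
clock: 3.03
tool_pos: [0.5647, 0.1732, 0.0247]
orientation: [180.0, -0.0, 35.8]
force: [0.6, -1.1, 1.6]
opening: 0.0133
gripper_force: 30.0
```

```bash
python3 -m pendant '[[-1,[0,0,-0.015],[0,0,0]],[-1,[0,0,-0.04],[0,0,0]],[-1,[0,0,-0.07],[0,0,0]],[-1,[0,0,-0.1],[0,0,0]],[-1,[0,0,-0.12],[0,0,0]],[-1,[0,0,-0.12],[0,0,0]]]'; python3 -c "
from h import *
print(rel([.5215,-.189,.145],35)['gripper_force'])"
```

```text
clock: 3.53
tool_pos: [0.5669, 0.1744, 0.1494]
orientation: [179.9, -0.4, 35.8]
force: [0.8, 1.1, -1.1]
opening: 0.0142
gripper_force: 30.0
shift mm [-249.5  268.2    2.8] turn [ 0.06 -0.42  0.8 ]
29.99979794025421
```

```bash
python3 -m pendant '[[-1,[-0.02,0.0215,0],[0,0,0]],[-1,[-0.045,0.048,0],[0,0,0]],[-1,[-0.07,0.075,0],[0,0,0]],[-1,[-0.095,0.102,0],[0,0,0]],[-1,[-0.12,0.129,0],[0,0,0.4]],[-1,[-0.145,0.156,0],[0,0,0.8]],[-1,[-0.17,0.183,0],[0,0,0.8]],[-1,[-0.195,0.21,0],[0,0,0.8]],[-1,[-0.22,0.237,0],[0,0,0.8]],[-1,[-0.24,0.258,0],[0,0,0.8]]]'
python3 -m pendant '[[-1,[-0.007,0.008,0],[0,0,0]],[-1,[-0.0095,0.0105,0],[0,0,0]],[-1,[-0.0095,0.0105,0],[0,0,0]],[-1,[-0.0095,0.0105,0],[0,0,0]]]'
python3 - <<'E'
from h import *
import time
o=sensors.get_obs()
a=viewer.snapshot("side")[:,:,::-1]; b=viewer.snapshot("top")[:,:,::-1]
cv2.imwrite("pics/side2.png",a);cv2.imwrite("pics/top2.png",b)
cv2.imwrite("pics/c2.png",np.hstack([cv2.resize(a[230:350,285:405],(400,400),interpolation=2),cv2.resize(b[200:320,340:460],(400,400),interpolation=2)]))
rel([.5215,-.189,.145],35);print(o["tool_pos"],o["orientation"])
E
```

```text
clock: 4.37
tool_pos: [0.5194, -0.1785, 0.1438]
orientation: [-179.9, 0.0, 34.9]
force: [0.8, 0.1, -1.0]
opening: 0.0138
gripper_force: 30.0
clock: 4.7
tool_pos: [0.5187, -0.1899, 0.1441]
orientation: [-180.0, 0.0, 35.0]
force: [-0.0, 1.1, -1.9]
opening: 0.0138
gripper_force: 30.0
shift mm [ 2.2  1.1 -0.6] turn [-0.01  0.    0.03]
[ 0.51874348 -0.18988667  0.14412158] [-1.79967842e+02  1.77095425e-02  3.49505481e+01]
```

View pics/c2.png

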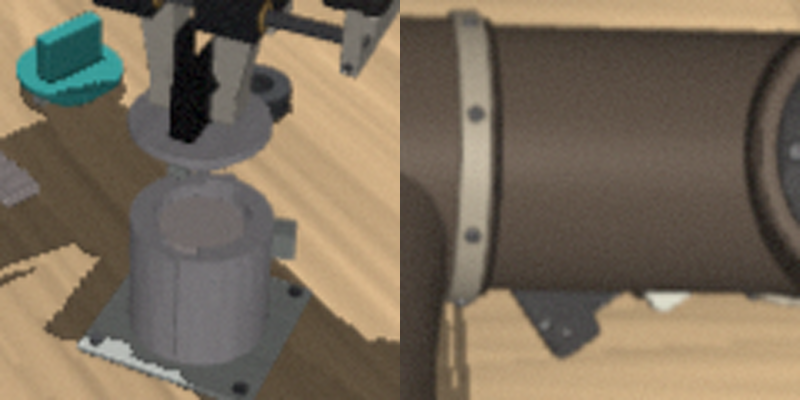

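Crop (side view, left): the lid hangs level above the canister, the disc at (200,125) and the rim at (203,215). I'll enlarge it to pick edge points.

```bash
python3 - <<'E'
import cv2
a=cv2.imread("pics/side2.png")[255:315,315:380]
a=cv2.convertScaleAbs(a,alpha=1.6)
cv2.imwrite("pics/c3.png",cv2.resize(a,(650,600),interpolation=cv2.INTER_CUBIC))
E
```

```text
(no output)
```

View pics/c3.png

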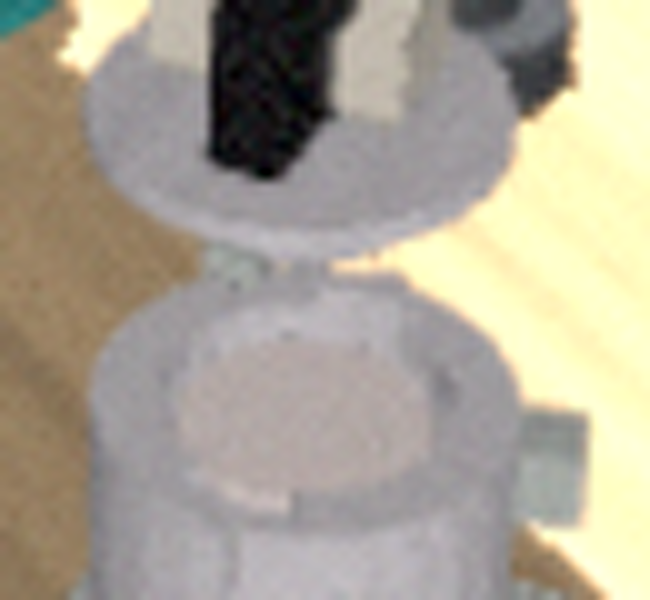

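```bash
python3 - <<'E'
from h import *
from scipy.optimize import least_squares as ls
def fit(pts,z,r):
    uv=(np.array(pts)+.5)/10-.5+[315,255]; w=plane("side",uv,z)[:,:2]
    s=ls(lambda c:np.hypot(*(w-c[:2]).T)-r,w.mean(0)); f=ls(lambda c:np.hypot(*(w-c[:2]).T)-c[2],[*w.mean(0),r])
    print(s.x.round(4),"free",f.x.round(4),"res mm",(s.fun*1e3).round(1)); return s.x
L=fit([(120,180),(180,222),(230,243),(290,255),(350,250),(400,237),(470,195),(505,160)],.144-.0247+.013,.037)
C=fit([(90,395),(97,365),(120,335),(150,313),(180,299),(400,284),(450,300),(485,328),(505,355),(516,390)],.075,.038)
print("diff C-L mm",(C-L)*1000)
# foot left edge & front edge check: canister base points in side0
print("pad/mouth",[plane("side",(np.array(p)+.5)/10-.5+[315,255],.070).round(4) for p in [(305,415)]])
E
```

```text
[ 0.5209 -0.1878] free [ 0.5194 -0.1915  0.0338] res mm [-1.9 -0.9  0.6  1.7  0.8 -0.1 -1.7 -0.6]
[ 0.5225 -0.1937] free [ 0.5226 -0.1935  0.0379] res mm [ 0.7  0.6 -0.1 -0.8 -1.4  0.4  1.6  0.6 -0.4 -1.5]
diff C-L mm [ 1.64995051 -5.86674012]
pad/mouth [array([[ 0.523 , -0.1915,  0.07  ]])]
```

Lateral offset is about 2.5 mm (the canister is further in +x and −y); depth looks fine. I'll correct that, go to about 4 mm above the rim and look again.

```bash
python3 -m pendant '[[-1,[0.0013,0.0024,0.008],[0,0,0]],[-1,[0.0013,0.0024,0.018],[0,0,0]],[-1,[0.0013,0.0024,0.028],[0,0,0]],[-1,[0.0013,0.0024,0.035],[0,0,0]],[-1,[0.0013,0.0024,0.04],[0,0,0]],[-1,[0.0013,0.0024,0.04],[0,0,0]],[-1,[0.0013,0.0024,0.04],[0,0,0]],[-1,[0.0013,0.0024,0.04],[0,0,0]]]'
python3 - <<'E'
from h import *
p=[sensors.get_obs()["tool_pos"]]
a=np.zeros((480,640,3))
for i in range(8): a+=viewer.snapshot("side")[:,:,::-1]/8.; p.append(sensors.get_obs()["tool_pos"])
cv2.imwrite("pics/side4.png",a.astype(np.uint8)); print(np.mean(p,0),np.std(p,0))
a=cv2.convertScaleAbs(a[265:325,315:380],alpha=1.6)
cv2.imwrite("pics/c4.png",cv2.resize(a,(650,600),interpolation=cv2.INTER_CUBIC))
E
```

```text
clock: 5.47
tool_pos: [0.5216, -0.1917, 0.1048]
orientation: [180.0, -0.0, 35.0]
force: [0.5, -0.3, -1.5]
opening: 0.0139
gripper_force: 30.0
[ 0.52153029 -0.19171288  0.10492801] [9.96428640e-05 2.06523157e-05 1.08053134e-04]
```

View pics/c4.png

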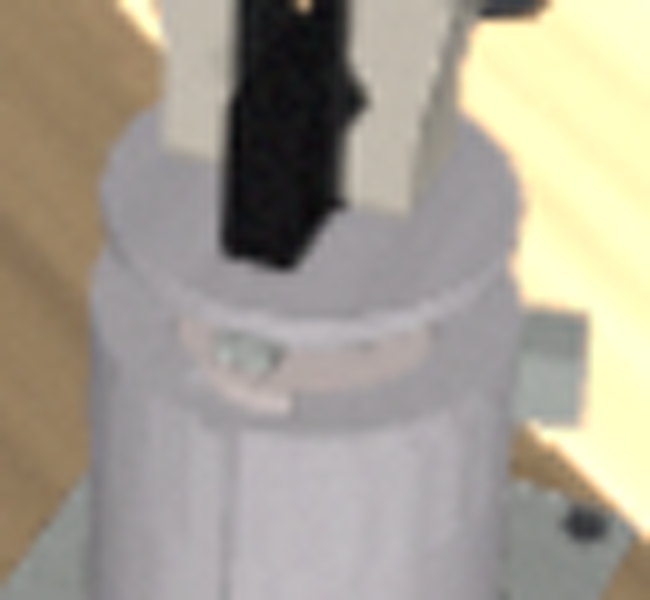

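```bash
python3 - <<'E'
from h import *
g=lambda p,z:plane("side",(np.array(p)+.5)/10-.5+[315,265],z)[0,:2]
_,R,t=cam("side"); o=-R.T@t
lat=R[0,:2]/np.hypot(*R[0,:2]); dep=np.array([-lat[1],lat[0]])
for n,l,r,f,z,rad in(("disc",(100,195),(522,200),(308,346),.0932,.037),("rim",(90,300),(518,295),(308,433),.075,.038)):
    F=g(f,z); d=F-o[:2]; d/=np.hypot(*d); c=F+rad*d
    m=(g(l,z)+g(r,z))/2
    print(n,"front-centre",c.round(4),"lat",(m@lat).round(4),(c@lat).round(4),"dep",(c@dep).round(4))
print(lat,dep,"lug",g((247,352),.083),"notch",g((243,403),.073))
E
```

```text
disc front-centre [ 0.5235 -0.192 ] lat 0.5514 0.5518 dep 0.0807
rim front-centre [ 0.5243 -0.1921] lat 0.5506 0.5525 dep 0.081
[ 0.87911987 -0.47660073] [0.47660073 0.87911987] lug [ 0.5000136  -0.20872157] notch [ 0.49891933 -0.20974242]
```

Depth matches to 0.3 mm and the lug sits over the notch; lateral is about 0.5 mm over. Correct it and insert.

```bash
python3 -m pendant '[[-1,[-0.0002,-0.0004,0.001],[0,0,0]],[-1,[-0.0002,-0.0004,0.003],[0,0,0]],[-1,[-0.0002,-0.0004,0.005],[0,0,0]],[-1,[-0.0002,-0.0004,0.007],[0,0,0]],[-1,[-0.0002,-0.0004,0.009],[0,0,0]],[-1,[-0.0002,-0.0004,0.009],[0,0,0]]]'
python3 -m pendant '[[-1,[0,0,0.002],[0,0,0]],[-1,[0,0,0.004],[0,0,0]],[-1,[0,0,0.0055],[0,0,0]],[-1,[0,0,0.007],[0,0,0]],[-1,[0,0,0.0082],[0,0,0]],[-1,[0,0,0.0082],[0,0,0]],[-1,[0,0,0.0082],[0,0,0]],[-1,[0,0,0.0082],[0,0,0]]]'
```

```text
clock: 6.37
tool_pos: [0.5206, -0.1914, 0.095]
orientation: [-180.0, 0.0, 35.0]
force: [0.6, -0.3, -1.1]
opening: 0.0137
gripper_force: 30.0
clock: 7.03
tool_pos: [0.521, -0.1915, 0.0876]
orientation: [180.0, -0.0, 35.0]
force: [-1.5, 0.5, 4.0]
opening: 0.0137
gripper_force: 30.0
```

```bash
python3 -m pendant '[[-1,[0,0,0.0008],[0,0,0]],[-1,[0,0,0.0015],[0,0,0]],[-1,[0,0,0.0015],[0,0,0]],[-1,[0,0,0.0015],[0,0,0]],[-1,[0,0,0.0015],[0,0,0]]]'
python3 - <<'E'
from h import *
a=np.zeros((480,640,3))
for i in range(6): a+=viewer.snapshot("side")[:,:,::-1]/6.
print(sensors.get_obs()["tool_pos"],sensors.get_obs()["force"],sensors.get_obs()["moment"])
a=cv2.convertScaleAbs(a[265:325,315:380],alpha=1.6)
cv2.imwrite("pics/c5.png",cv2.resize(a,(650,600),interpolation=cv2.INTER_CUBIC))
E
```

```text
clock: 7.45
tool_pos: [0.5209, -0.1915, 0.0866]
orientation: [180.0, -0.0, 35.0]
force: [-3.9, 2.5, 10.9]
opening: 0.014
gripper_force: 30.0
[ 0.52098445 -0.19150135  0.0866023 ] [-3.62073699  1.73278584 10.65486146] [ 0.5844741   1.46576682 -0.00719779]
```

View pics/c5.png

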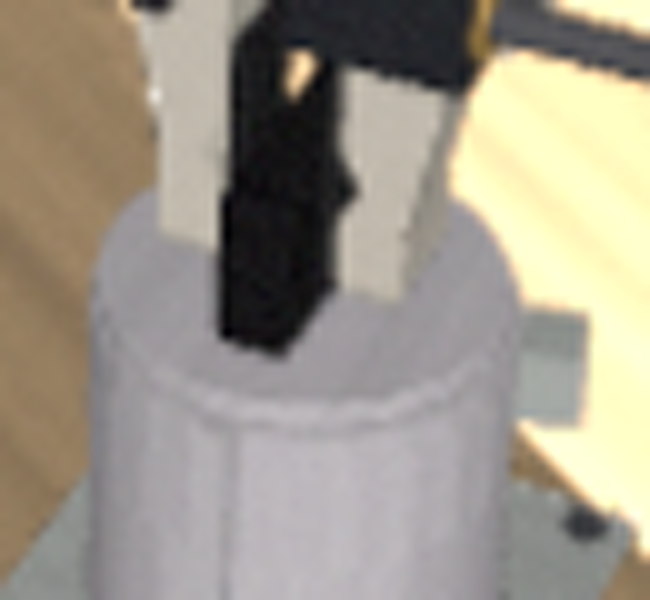

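The disc is seated on the rim and the spring force is felt. Small lateral relief, then turn clockwise in stages.

```bash
python3 -m pendant '[[-1,[-0.0003,-0.0006,0],[0,0,0]],[-1,[-0.0003,-0.0006,0],[0,0,2]],[-1,[-0.0003,-0.0006,0],[0,0,5]],[-1,[-0.0003,-0.0006,0],[0,0,8]],[-1,[-0.0003,-0.0006,0],[0,0,11]],[-1,[-0.0003,-0.0006,0],[0,0,15]],[-1,[-0.0003,-0.0006,0],[0,0,15]],[-1,[-0.0003,-0.0006,0],[0,0,15]]]'; python3 -c "
from h import *
print(sensors.get_obs()['moment'])"
```

```text
clock: 8.42
tool_pos: [0.5214, -0.1914, 0.0866]
orientation: [179.9, -0.1, 20.0]
force: [-0.9, -1.0, 7.3]
opening: 0.0137
gripper_force: 30.0
[-0.177929    0.30404505 -0.098078  ]
```

```bash
python3 -m pendant '[[-1,[0,0,0],[0,0,3]],[-1,[0,0,0],[0,0,6]],[-1,[0,0,0],[0,0,9]],[-1,[0,0,0],[0,0,12]],[-1,[0,0,0],[0,0,15]],[-1,[0,0,0],[0,0,15]]]'; python3 -c "
from h import *
print(sensors.get_obs()['moment'])"
python3 -m pendant '[[-1,[0,0,0.0002],[0,0,3]],[-1,[0,0,0.0004],[0,0,6]],[-1,[0,0,0.0004],[0,0,9]],[-1,[0,0,0.0004],[0,0,12]],[-1,[0,0,0.0004],[0,0,14]],[-1,[0,0,0.0004],[0,0,15]],[-1,[0,0,0.0004],[0,0,15]],[-1,[0,0,0.0004],[0,0,15]]]'; python3 -c "
from h import *
print(sensors.get_obs()['moment'])
a=np.zeros((480,640,3))
for i in range(6): a+=viewer.snapshot('side')[:,:,::-1]/6.
cv2.imwrite('pics/side6.png',a)
a=cv2.convertScaleAbs(a[265:325,315:380],alpha=1.6)
cv2.imwrite('pics/c6.png',cv2.resize(a,(650,600),interpolation=cv2.INTER_CUBIC))"
```

```text
clock: 8.92
tool_pos: [0.5214, -0.1914, 0.0866]
orientation: [180.0, -0.1, 4.8]
force: [-0.9, -0.1, 6.9]
opening: 0.0138
gripper_force: 30.0
[-0.19948194  0.22810942 -0.02399636]
clock: 9.58
tool_pos: [0.5217, -0.1916, 0.0866]
orientation: [180.0, -0.2, -10.0]
force: [-1.1, -1.6, 10.0]
opening: 0.0136
gripper_force: 30.0
[-0.31242788  0.38507915 -0.03256983][ WARN:0@6.104] global loadsave.cpp:1063 imwrite_ Unsupported depth image for selected encoder is fallbacked to CV_8U.
```

View pics/c6.png

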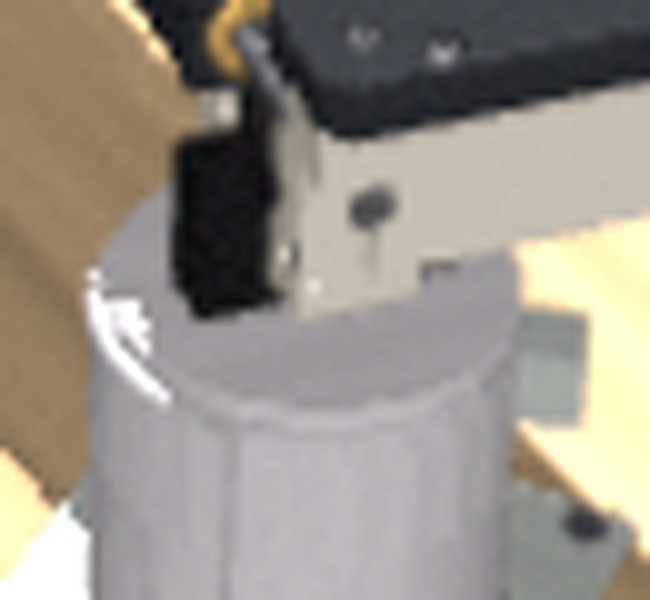

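The picture shows the disc flush on the rim (x 88–520, same as the canister) and the bar turned with the fingers to 45° from the notches. The press is 10 N and the grip 30 N. Handing in.

```bash
python3 -c "
from plant import workorder
print(workorder.close_job())"
```

```text
the job is handed in; nothing more can be done
None
```

The lid is fully down on the canister rim, turned 45° clockwise by the tool's reading, still gripped at 30 N and pressed down with about 10 N; the job is handed in, no verdict was returned, and I did not measure the click pin or recheck the other parts.

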